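Fetch the extruder die from under the flap of the die case

TASK

Two pottery tools lie on the closed flap of the wooden die case: put both into the grey tool tray, then swing the flap well open and leave it open. Draw the die with the long grip bar out of the case, leave its short-gripped neighbour in its slot, and hold the die up over the middle of the aluminium banding wheel, upright, at least 10 cm clear of it, with its pierced broad face square to the robot's straight-ahead direction (not angled in towards its base). Finish while still holding the die there, carried by the gripper alone; leave the clay bowl and the jar undisturbed.

Things in the scene. Friction and masses are not known exactly. Their poses are not given: they have to be found in the camera images.
- case: Fixed plywood case, 126 (x) x 166 (y) x 100 mm high, open on top under the flap, walls and floor 6 mm. Origin: centre of its underside. Its x axis points from the tab side (front) to the hinge side. Inside, two slots for upright plates parallel to its x axis lie at y = +34 and -34 mm; each is formed by 46 mm high ribs above the inner floor at the front and back walls with 1.5 mm play.
- flap (a joint): Opening angle of the flap, rad: 0 closed (flat on the case), 1.57 upright, stop at 1.95. Plywood, 126 x 166 x 8 mm, 0.15 kg, its underside at z = 100 mm. It turns about the top of the case's back (+x) edge and a stiff hinge keeps it wherever it is left; lifting at the tab takes about 2 N.
- flap_tab (a point): Grip point in the pull tab of the flap: a flat wooden tab 22 mm wide (y) x 10 mm thick that sticks out 48 mm beyond the flap's front edge, midway along it. The point lies in mid-thickness, 30 mm out from the edge, 105 mm above the table when closed, 156 mm from the hinge. Turns with the flap. Pinched across its width it can pivot between the fingers while the flap swings.
- flap_hinge (a point): Middle of the flap's hinge axis (along the case's y), 63 mm behind the case's centre, 100 mm above the table.
- trimmer_center (a point): Trimming tool lying on the flap (108 mm above the table), 124 mm long along its x, 45 g: light wood handle 85 x 16 wide x 14 mm thick, then a brass collar and a flat steel wire loop 26 mm wide at the +x end. The point is near the balance point in the handle, 7 mm above its underside; the handle runs from 45 mm behind (-x) to 40 mm ahead of the point, the loop's end is 78 mm ahead. z up.
- rib_center (a point): Flat wooden throwing rib lying on the flap, 100 mm long (its x) with round ends, 36 mm wide (y), 9 mm thick, 40 g. The point is its centre, 4.5 mm above its underside. z up.
- tray: Fixed grey plastic tool tray, open on top, 200 (x) x 150 (y) x 50 mm high, walls and floor 5 mm, holds the two tools side by side. Origin: centre of its underside. It stands to the right or the left of the case.
- die_center (a point): Centre of the wanted aluminium extruder die, 43 mm above its lower edge. It stands upright in one of the two slots on the case floor, hidden until the flap is open. 110 (x) x 12 (y) x 86 mm high, 0.13 to 0.25 kg: plate 110 x 8 x 60 mm with one round 34 mm hole through along y, then a neck 20 x 8 x 12 mm and a grip bar 60 mm long on top. x along the plate, y through it, z up.
- die_grip (a point): Centre of the wanted die's grip bar (60 x 12 x 14 mm), 79 mm above the die's lower edge, 36 mm above its centre; 85 mm above the table while in the slot. Axes as the die's.
- spare_grip (a point): Grip of the other die, to be left in the other slot: the same height, but its bar is only 24 mm long (x), and its plate has two rectangular holes. The point is the bar's centre, 79 mm above its lower edge.
- wheel: Fixed aluminium banding wheel, a round turntable 180 mm across, flat top 70 mm above the table. Origin: centre of its underside, on its axis. Its x axis points straight ahead from the robot. It stands on the other side of the case from the tray.
- bowl: Bystander: upside-down clay bowl pierced round its side, 124 mm across, 66 mm high, behind the case to the left. Origin: centre of its underside.
- jar: Bystander: closed jar 64 mm across, 80 mm high, behind the case to the right. Origin: centre of its underside.
- die: The wanted die once more, given by the centre of its lower edge, axes as for its centre point.
- trimmer: The trimming tool once more, given by the point on its underside 15 mm ahead (+x) of the point given above.
- rib: The rib once more, given by the point on its underside below its centre.
Things that resemble listed ones, but are neither listed nor needed, are in the scene too. Leave any blue look-alike of the trimmer alone.

How it is judged:
On the way, in this order (a step that is already met when the one before it is completed fails the run):
1. both tools lie in the tray, released, the flap still closed (x of trimmer_center in the frame of tray between -0.095 and 0.095 m and y of trimmer_center in the frame of tray between -0.072 and 0.072 m and z of each of trimmer_center, rib_center in the frame of tray below 0.045 m and contact force between the fingers and trimmer below 0.1 N and x of rib_center in the frame of tray between -0.095 and 0.095 m and y of rib_center in the frame of tray between -0.072 and 0.072 m and contact force between the fingers and rib below 0.1 N and value of joint flap below 0.2 rad), for 0.2 s.
2. the flap is swung well open (value of joint flap above 1.2 rad), for 0.2 s.
3. the die is drawn clear of the case (height (world z) of die_center above 0.15 m and contact force between the fingers and die above 0.5 N and value of joint flap above 1 rad), for 0.1 s.
At the end, for the whole second after the job is handed in: Gripper alone holds the die still: lower edge 80+ mm over the wheel top, centre within 60 mm of its axis, upright to 0.35 rad, face square to robot to 0.4 rad. Both tools released in the tray, flap open over 1.0 rad, spare die within 20 mm of its start, bowl and jar within 30 mm (x of trimmer_center in the frame of tray between -0.095 and 0.095 m and y of trimmer_center in the frame of tray between -0.072 and 0.072 m and z of each of trimmer_center, rib_center in the frame of tray below 0.045 m and contact force between the fingers and trimmer below 0.1 N and x of rib_center in the frame of tray between -0.095 and 0.095 m and y of rib_center in the frame of tray between -0.072 and 0.072 m and contact force between the fingers and rib below 0.1 N and value of joint flap above 1 rad and height (world z) of die_center above 0.193 m and horizontal distance between die_center and wheel below 0.06 m and angle between die's own z axis and vertical below 0.35 rad and angle between the y axis of die and the x axis of wheel, either way round below 0.4 rad and contact force between the fingers and die above 0.5 N and contact force between die and wheel below 0.1 N and contact force between die and case below 0.1 N and linear speed of die below 0.05 m/s and distance of spare_grip from where it was at the start of the episode below 0.02 m); the arm keeps its last pose, push and grip.
It fails at once if the bowl or the jar is disturbed (distance of any of bowl, jar from where it was at the start of the episode above 0.03 m).
It fails at once if the spare die is pulled out of its slot (distance of spare_grip from where it was at the start of the episode above 0.04 m).
It also fails if it takes over 72 s, if anything falls off the work surface, if the arm or the gripper's body presses on something with over 40 N, if the wrist force passes 120 N, or if a joint passes its speed limit or range.

ROBOT

A 7-joint arm with a two-finger parallel gripper is mounted at the origin on the work surface. World frame = base frame: x ahead of the robot, y to its left, z up, the work surface at z = 0. Lengths are in m, angles in rad, forces in N, time in s.
With the tool pointing down it reaches from about 0.425 to 0.825 m from the base axis. Payload 3.6 kg.
Tool frame: the origin (TCP) lies at the very end of the fingers, on their centre line; the grasp point (between the pads) lies 19 mm behind it; y points along the fingers, x is the direction in which the jaws open and shut, and the axes are right-handed (so a half turn about y gives the same grasp; the last joint's range is limited). The gripper opens to 85 mm and grips with 20 to 120 N. Pads are 22 mm wide; open, the fingers measure 114 mm over their backs; the gripper's body (76 mm by 85 mm) begins 54 mm behind the grasp point. The pads swing forward as they close: fully open they stand 13 mm farther back than shut.
Start: joints at [1.321, 0.615, -0.013, 1.423, 0.008, 1.103, -0.04], TCP at [0.144, -0.634, 0.231] pointing down, gripper open.
Joint ranges: [-3.12, 3.12], [-0.3, 2.06], [-1.34, 1.32], [0.26, 2.42], [-1.36, 4.5], [0.01, 1.98], [-2.84, 2.84]. Speed limits (rad/s): [2.79, 2.79, 3.14, 3.14, 3.14, 3.14, 3.14].

INTERFACE

Orientations are given as a unit quaternion [x, y, z, w].
In Python, from bench import * gives the robot as it stands. The module is installed in compiled form; this text tells all that it offers.
- The arm moves only by the tool arm_command, never from a script. Its argument "series" is a list of rows, each a list of 5 numbers: the finger opening in m, from 0 to 0.0854, then the shift along the tool's x, y, z in m, then the turn about the tool's y in rad. In form: [[gripper, dx, dy, dz, yaw], ...]. A call has 1 to 10 rows; each row shifts and turns the commanded pose from where the row before left it, along the tool's axes as they then stand; what a row does not reach is not made up. A row lasts 1/8 s, in which the tool goes at most 62.5 mm and 10.7 degrees, less where a joint would pass 70% of its speed; a pose out of reach is approached as far as the arm can. A call with a gripper value outside its range is refused whole. The fingers move at their own pace and stop on an object; the grip force is fixed at half the most. Time passes only in rows, so rows that do not move let the fingers close. It gives the time, the measured TCP pose, the force and the opening at its end, in the units of the state.
- get_obs(): the state, without advancing time (a new reading comes with each control period).
- get_image(name): name is "scene" or "top" or "wrist"; returns (picture, depth): 384x512x3 uint8, red, green, blue; 384x512 float32, m along the optical axis (not along the pixel's ray), 0 where there is no reading.
- calibration(name): a dict with "K" (3x3 intrinsics, pixels), "R" (3x3) and "t" (3): a world point X has camera coordinates R X + t. Camera axes: x right, y down, z forward; pixel columns grow to the right and rows downward; lengths in m; the calibration is good to about 2 mm. A picture is of the moment at which its call begins: read the wrist's pose just before it. calibration takes no time and is no camera call; for the wrist camera it gives the pose at the moment of the call.
- sign_off(): hands the job in, once; it reports no verdict.
The state is a dict: "time_s": time; "joint_pos": joint angles; "qd": joint speeds; "tau": joint torques, N m; "ee_pos": TCP position; "tcp_rot": TCP orientation; "contact_force": force on the tool from outside, world axes, zero at the start; "wrist_torque": the same for the moment, N m; "opening": finger opening in m.
Only numpy, scipy, OpenCV 4.12 (cv2) and the standard library are available. Lean on these libraries where they do the work, as an engineer would, in place of code of your own. Each camera call takes 0.05 s, during which the arm holds its last target. There are 200 camera calls.

## Working session

There is one attempt and no reset: what is moved stays moved. The work goes in short steps, Python scripts to look and compute and a tool call to move; the robot and the scene stay as the last step left them, time stands still between calls to the robot, and variables do not carry over. Pictures are saved under pics/ and viewed, about 8 in all and at most 12, crops included, and the job is handed in when it is done.

Besides the shell and the picture viewer there is one more tool, called after "Call:" by a JSON object that holds its "api" and its "payload". arm_command: Moves the arm, as the interface text tells. Its arguments: {"type":"object","properties":{"series":{"type":"array"}},"required":["series"]}

```bash
mkdir -p pics; cat > h.py <<'E'
from bench import *
import numpy as np, cv2
from scipy.spatial.transform import Rotation as Ro
def snap(name,fn,scale=1,crop=None):
    c=calibration(name); im,d=get_image(name)
    np.savez(''+fn+'.npz',im=im,d=d,K=c['K'],R=c['R'],t=c['t'])
    save(fn,scale,crop)
def save(fn,scale=1,crop=None,out=None):
    im=np.load(''+fn+'.npz')['im']
    if crop: im=im[crop[1]:crop[3],crop[0]:crop[2]]
    cv2.imwrite('pics/'+(out or fn)+'.png',cv2.resize(im[:,:,::-1],None,fx=scale,fy=scale,interpolation=cv2.INTER_CUBIC))
def world(fn):
    f=np.load(''+fn+'.npz'); d=f['d'];K=f['K']
    v,u=np.indices(d.shape)
    P=np.stack([(u-K[0,2])/K[0,0]*d,(v-K[1,2])/K[1,1]*d,d],-1)
    W=(P-f['t'])@f['R']; W[d==0]=np.nan
    return W,f['im']
def st():
    o=get_obs(); print(round(o['time_s'],2),np.round(o['ee_pos'],4),np.round(Ro.from_quat(o['tcp_rot']).as_matrix(),3).tolist(),np.round(o['contact_force'],1),round(float(o['opening']),4),np.round(o['joint_pos'],2)); return o
E
python3 - <<'E'
from h import *
st()
snap('top','top0',1.5); snap('scene','scene0',1.5)
for n in('top','scene'):
    c=calibration(n); print(n,np.round(-c['R'].T@c['t'],3),np.round(c['R'],2).tolist())
E
```

```text
0.0 [ 0.1441 -0.633   0.2301] [[0.222, -0.001, 0.975], [-0.975, 0.003, 0.222], [-0.003, -1.0, -0.0]] [ 0.3 -0.9  0.3] 0.0852 [ 1.32  0.62 -0.01  1.42  0.01  1.1  -0.04]
top [ 0.417 -0.011  1.283] [[0.02, -1.0, -0.01], [-0.99, -0.02, -0.16], [0.16, 0.01, -0.99]]
scene [ 1.462 -0.089  0.714] [[0.11, 0.99, -0.01], [0.58, -0.07, -0.81], [-0.8, 0.08, -0.59]]
```

View pics/top0.png

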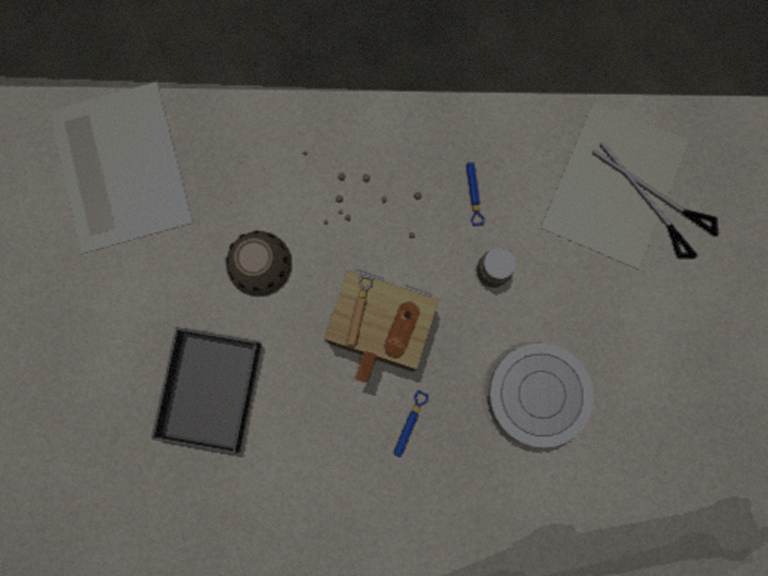

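View pics/scene0.png

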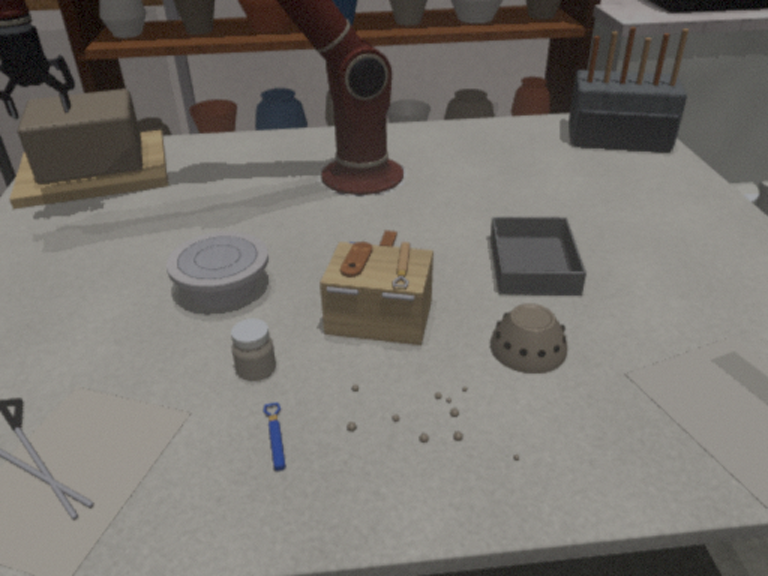

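Top view (1.5x pixels): tray is centred near (208,391), case (383,320), tab (366,367), wheel (541,395), bowl (258,262) and jar (497,267). For the trimmer, the candidates are the light-wood handle at (356,318) on the flap (the one I want) and the blue look-alikes at (407,425) and (474,192). The rib is the brown flat at (402,330). Next I measure from depth.

```bash
python3 - <<'E'
from h import *
W,im=world('top0')
v,u=np.indices(W.shape[:2]); z=W[...,2]
hsv=cv2.cvtColor(im,cv2.COLOR_RGB2HSV)
def reg(x0,y0,x1,y1): return (u>=x0/1.5)&(u<=x1/1.5)&(v>=y0/1.5)&(v<=y1/1.5)
def rect(m,n):
    p=W[m][:,:2]; p=p[~np.isnan(p).any(1)]
    (c,s,a)=cv2.minAreaRect((p*1000).astype(np.float32)); 
    pc=p-p.mean(0); w,V=np.linalg.eigh(pc.T@pc)
    print(n,len(p),'c',np.round(c,1),'size',np.round(s,1),'ang',round(a,1),'mean',np.round(p.mean(0)*1000,1),'axis',round(np.degrees(np.arctan2(V[1,1],V[0,1])),1),'z',np.round(np.nanpercentile(W[m][:,2],[10,50,90]),4))
C=reg(318,262,445,390)
rect(C&(z>.096)&(z<.135),'case+tab')
rect(C&(z>.114),'tools')
m=C&(z>.1115)
n,l,s,c=cv2.connectedComponentsWithStats(m.astype(np.uint8))
for i in range(1,n):
    if s[i,4]>15: rect(l==i,'blob%d px %s'%(i,np.round(c[i]*1.5)))
rect(reg(350,352,380,385)&(z>.085),'tab')
rect(reg(140,320,270,460)&(z>.03),'tray')
rect(reg(480,335,600,455)&(z>.055),'wheel')
rect(reg(220,225,300,300)&(z>.02),'bowl')
rect(reg(470,240,525,295)&(z>.03),'jar')
t=reg(335,275,430,355)&(z>.09); print(np.round(hsv[t][::60],0).tolist())
save('top0',6,(210,170,305,265),'crop0')
E
```

```text
case+tab 3406 c [536.8  -6.9] size [165.9 181. ] ang 72.7 mean [552.6 -12.3] axis 72.5 z [0.1049 0.1086 0.118 ]
tools 733 c [543.1   3.3] size [133.9 153.6] ang 69.5 mean [547.1 -18.7] axis 68.2 z [0.1148 0.1178 0.1223]
blob1 px [358. 312.] 282 c [569.2  27.1] size [ 24.8 123.6] ang 77.0 mean [564.6  26.8] axis 168.4 z [0.1152 0.1203 0.1244]
blob29 px [402. 329.] 505 c [537.9 -47.8] size [41.  98.6] ang 64.3 mean [538.1 -47.5] axis 159.3 z [0.1139 0.1165 0.1194]
tab 186 c [475.4   8.8] size [27.8 54.7] ang 71.9 mean [475.   10.9] axis 156.0 z [0.1066 0.1098 0.1125]
tray 774 c [431.1 298. ] size [151.6 200.3] ang 81.1 mean [428.2 302.5] axis 170.6 z [0.035  0.048  0.0522]
wheel 3806 c [ 433.9 -292.2] size [178.3 178.2] ang 23.0 mean [ 433.1 -292.2] axis 91.3 z [0.0666 0.0697 0.0727]
bowl 1350 c [667.7 218.9] size [113.6 116.9] ang 40.7 mean [662.7 214.7] axis 136.9 z [0.0313 0.0557 0.0659]
jar 478 c [ 660.3 -219.3] size [60.1 59.1] ang 12.9 mean [ 658.2 -217.2] axis 135.5 z [0.0501 0.0782 0.0821]
[[20, 70, 105], [22, 77, 83], [19, 50, 86], [26, 63, 101], [22, 63, 110], [24, 82, 115], [24, 81, 110], [21, 106, 101], [22, 110, 100], [21, 91, 104], [18, 99, 103], [18, 92, 108], [20, 88, 113], [19, 89, 114], [18, 98, 107], [20, 94, 111], [21, 80, 112], [25, 79, 110], [26, 76, 114], [13, 132, 89], [12, 160, 86], [17, 100, 41], [12, 38, 34], [17, 129, 99], [10, 149, 84], [17, 103, 99], [20, 96, 112], [22, 88, 113], [17, 100, 110], [17, 94, 108], [15, 93, 112], [18, 92, 111], [22, 89, 112], [19, 95, 110], [19, 94, 111], [16, 103, 74], [15, 109, 96], [16, 110, 107], [14, 96, 114], [17, 103, 111], [16, 103, 114], [15, 107, 114], [17, 116, 75], [19, 94, 106], [19, 90, 111], [12, 160, 78], [20, 84, 109], [10, 150, 75], [20, 81, 110]]
```

View pics/crop0.png

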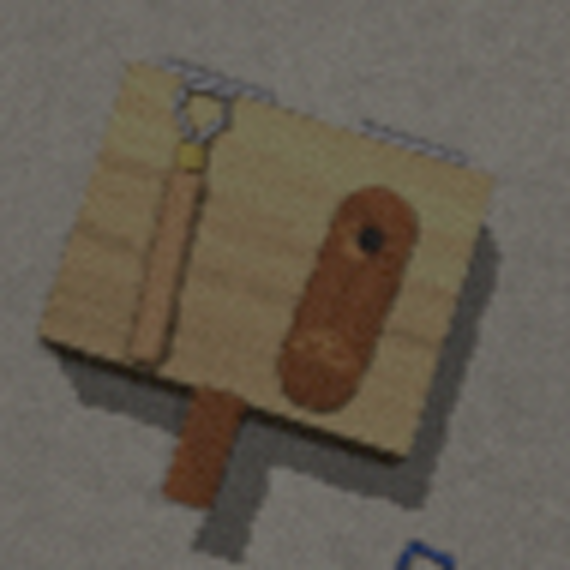

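The crop confirms the choice. The light-wood handle with brass collar and steel loop is the trimmer, at crop (148,360)→(203,85); the brown rib is at (350,300) and the tab at (205,445). The case axis is about -17.3° with its centre at (0.556,-0.013), and sizes match the description. I'm starting the approach.

Call:
{"api": "arm_command", "payload": {"series": [[0.06, -0.035, 0, 0.034, 0], [0.06, -0.035, 0, 0.034, 0], [0.06, -0.035, 0, 0.034, 0], [0.06, -0.035, 0, 0.034, 0], [0.06, -0.035, 0, 0.034, 0], [0.06, -0.035, 0, 0.034, 0], [0.06, -0.035, 0, 0.034, 0], [0.06, -0.035, 0, 0.034, 0], [0.06, -0.035, 0, 0.034, 0], [0.06, -0.035, 0, 0.034, 0]]}}

```text
time_s: 1.35
ee_pos: [0.3985, -0.2155, 0.2312]
tcp_rot: [0.553, -0.441, 0.441, -0.553]
contact_force: [1.6, 0.2, 0.1]
opening: 0.0596
```

Call:
{"api": "arm_command", "payload": {"series": [[0.06, -0.035, 0, 0.034, 0], [0.06, -0.035, 0, 0.034, 0], [0.06, -0.035, 0, 0.034, 0], [0.06, -0.035, 0, 0.034, 0], [0.06, -0.035, 0, 0.034, 0], [0.06, -0.03, 0, 0.034, 0.1], [0.06, 0, 0, 0, 0.17], [0.06, 0, 0, 0, 0.17], [0.06, 0, 0, 0, 0]]}}

```text
time_s: 2.48
ee_pos: [0.5512, 0.0283, 0.2309]
tcp_rot: [-0.444, 0.551, -0.55, 0.443]
contact_force: [1.0, -0.2, 0.1]
opening: 0.06
```

```bash
cat >> h.py <<'E'
def go(x,y,z,deg,step=0.045):
    o=get_obs(); p=np.array(o['ee_pos']); R=Ro.from_quat(o['tcp_rot']).as_matrix()
    d=R.T@(np.array([x,y,z])-p); psi=np.degrees(np.arctan2(R[1,0],R[0,0]))
    yaw=np.radians((psi-deg+90)%180-90)
    n=int(np.ceil(np.linalg.norm(d)/step)); print('psi %.1f'%psi,'tool shift',np.round(d,4),'then yaw %.3f'%yaw,'rows',n,'each',np.round(d/max(n,1),4))
E
python3 - <<'E'
from h import *
st(); snap('wrist','w1',1.5)
go(.5526,.031,.23,77.5)
E
```

```text
2.48 [0.5512 0.0283 0.2309] [[-0.212, -0.001, 0.977], [-0.977, -0.0, -0.212], [0.001, -1.0, -0.001]] [ 1.  -0.2  0.1] 0.06 [-0.06  0.46 -0.05  1.71  0.03  0.97 -1.9 ]
psi -102.2 tool shift [-0.003   0.001   0.0008] then yaw 0.005 rows 1 each [-0.003   0.001   0.0008]
```

View pics/w1.png

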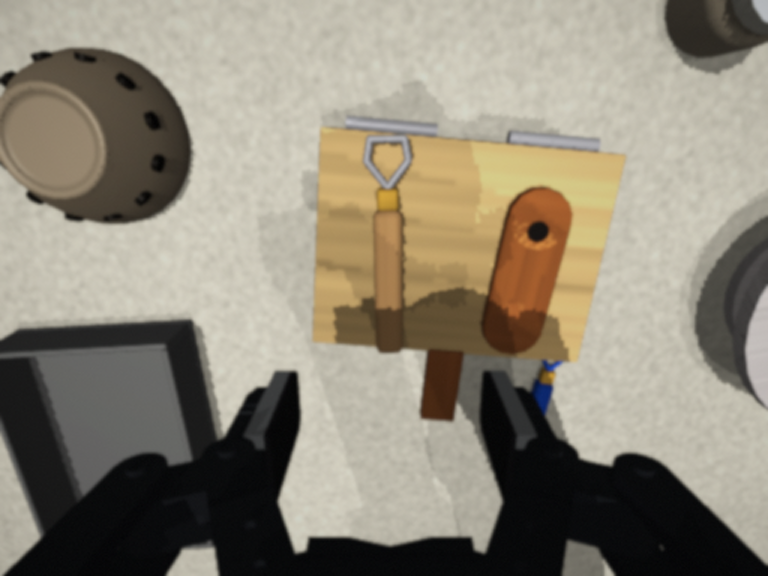

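The wrist view shows the trimmer handle from (390,350) to (388,212), the rib from (513,335) to (543,205), the tab at (442,385) and the flap's corners. I refine all of them from this one picture by casting pixel rays onto known heights.

```bash
python3 - <<'E'
from h import *
f=np.load('w1.npz');K,R,t=f['K'],f['R'],f['t']
C=-R.T@t
def ray(px,z):
    d=R.T@np.linalg.inv(K)@np.array([px[0]/1.5,px[1]/1.5,1]); return C+d*(z-C[2])/d[2]
def seg(n,a,b,z):
    A,B=ray(a,z),ray(b,z); v=B-A; print(n,np.round(A*1000,1)[:2],np.round(B*1000,1)[:2],'mid',np.round((A+B)*500,1)[:2],'len %.1f'%(np.linalg.norm(v)*1000),'ang %.1f'%np.degrees(np.arctan2(v[1],v[0])))
seg('handle',(391,350),(388,211),.122)
seg('rib',(506,353),(549,187),.117)
seg('front edge',(314,341),(577,360),.108); seg('back edge',(321,128),(624,155),.108)
seg('left',(314,341),(321,128),.108); seg('right',(577,360),(624,155),.108)
seg('tab end',(421,418),(454,420),.110)
W,im=world('w1'); 
for p in [(390,280),(525,280),(450,200),(442,385)]: print(p,np.round(W[int(p[1]/1.5),int(p[0]/1.5)],4))
E
```

```text
handle [512.4  36.9] [592.1  21.3] mid [552.2  29.1] len 81.2 ang -11.1
rib [493.4 -29.4] [585.5 -64.9] mid [539.5 -47.2] len 98.7 ang -21.1
front edge [521.7  83.1] [474.3 -73.5] mid [498.    4.8] len 163.6 ang -106.8
back edge [640.2  47. ] [ 592.3 -108.9] mid [616.3 -30.9] len 163.2 ang -107.1
left [521.7  83.1] [640.2  47. ] mid [581.   65.1] len 123.9 ang -16.9
right [474.3 -73.5] [ 592.3 -108.9] mid [533.3 -91.2] len 123.2 ang -16.7
tab end [455.1  29.4] [449.1   8.8] mid [452.1  19.1] len 21.4 ang -106.3
(390, 280) [0.5546 0.0283 0.1207]
(525, 280) [ 0.5372 -0.0462  0.1171]
(450, 200) [ 0.5886 -0.0133  0.1072]
(442, 385) [0.4769 0.0123 0.1101]
```

Call:
{"api": "arm_command", "payload": {"series": [[0.06, -0.001, 0.03, 0.002, 0], [0.06, 0, 0.035, 0, 0], [0.05, 0, 0.03, 0, 0], [0.05, 0, 0.015, 0, 0], [0.05, 0, 0.01, 0, 0], [0.05, 0, 0, 0, 0], [0, 0, 0, 0, 0], [0, 0, 0, 0, 0], [0, 0, 0, 0, 0], [0, 0, 0, 0, 0]]}}

```text
time_s: 3.78
ee_pos: [0.5543, 0.0288, 0.1125]
tcp_rot: [0.443, -0.551, 0.551, -0.444]
contact_force: [-1.2, 0.3, 5.9]
opening: 0.0139
```

Call:
{"api": "arm_command", "payload": {"series": [[0, 0, 0, 0, 0], [0, 0, 0, 0, 0], [0, 0, -0.03, 0, 0], [0, 0, -0.04, 0, 0], [0, 0, -0.03, 0, 0]]}}

```text
time_s: 4.4
ee_pos: [0.5539, 0.0287, 0.2127]
tcp_rot: [0.443, -0.551, 0.551, -0.443]
contact_force: [1.1, -0.4, -0.6]
opening: 0.0141
```

```bash
python3 - <<'E'
from h import *
W,im=world('top0'); z=W[...,2]; v,u=np.indices(z.shape)
m=(u>92)&(u<180)&(v>212)&(v<310)
# tray outline from rim pixels
p=W[m&(z>.044)&(z<.056)][:,:2]*1000; print(len(p),cv2.minAreaRect(p.astype(np.float32)))
st()
a=np.radians(-8.9);ex=np.array([np.cos(a),np.sin(a)]);ey=np.array([-ex[1],ex[0]])
c=np.array([.431,.298])
for y in(-.03,.03): print(y,np.round(c+ex*0+ey*y,4))
E
```

```text
552 ((431.1100158691406, 297.9652099609375), (151.63287353515625, 200.26512145996094), 81.13915252685547)
4.4 [0.5539 0.0287 0.2127] [[-0.214, 0.001, 0.977], [-0.977, 0.0, -0.214], [-0.0, -1.0, 0.001]] [ 1.1 -0.4 -0.6] 0.0141 [-0.06  0.49 -0.05  1.73  0.03  0.93 -1.91]
-0.03 [0.4264 0.2684]
0.03 [0.4356 0.3276]
```

Call:
{"api": "arm_command", "payload": {"series": [[0, -0.034, 0, -0.024, 0], [0, -0.034, 0, -0.024, 0], [0, -0.034, 0, -0.024, 0], [0, -0.034, 0, -0.024, 0], [0, -0.034, 0, -0.025, 0], [0, -0.034, 0, -0.025, 0], [0, -0.034, 0, -0.025, 0], [0, -0.033, 0, -0.024, -0.045], [0, 0, 0.03, 0, 0], [0, 0, 0.04, 0, 0]]}}

```text
time_s: 5.65
ee_pos: [0.4215, 0.3365, 0.1413]
tcp_rot: [-0.455, 0.541, -0.54, 0.457]
contact_force: [0.2, -0.3, -1.8]
opening: 0.014
```

```bash
python3 - <<'E'
from h import *
go(.4216,.3349,.014,81)
snap('top','t2',4,(90,200,190,320))
W,im=world('t2'); z=W[...,2]
E
```

```text
psi -99.7 tool shift [1.900e-03 1.273e-01 1.000e-04] then yaw -0.012 rows 3 each [0.0006 0.0424 0.    ]
```

Call:
{"api": "arm_command", "payload": {"series": [[0, 0.002, 0.035, 0, 0], [0, 0, 0.035, 0, 0], [0, 0, 0.025, 0, 0], [0, 0, 0.02, 0, 0], [0, 0, 0.01, 0, 0], [0, 0, 0, 0, 0], [0.03, 0, 0, 0, 0], [0.03, 0, 0, 0, 0], [0.03, 0, -0.02, 0, 0], [0.03, 0, -0.04, 0, 0]]}}

```text
time_s: 6.95
ee_pos: [0.4202, 0.3326, 0.0763]
tcp_rot: [-0.456, 0.541, -0.541, 0.454]
contact_force: [0.7, -0.1, 1.2]
opening: 0.0301
```

Call:
{"api": "arm_command", "payload": {"series": [[0.06, 0, -0.04, 0, 0], [0.06, 0, -0.04, 0, 0], [0.06, 0, -0.04, 0, 0]]}}

```text
time_s: 7.32
ee_pos: [0.4209, 0.3331, 0.1984]
tcp_rot: [0.455, -0.541, 0.541, -0.456]
contact_force: [1.0, -0.2, -0.6]
opening: 0.0597
```

```bash
python3 - <<'E'
from h import *
st(); go(.539,-.047,.19,69)
snap('wrist','w2',1)
E
```

```text
7.33 [0.4209 0.3331 0.1984] [[-0.17, 0.001, 0.985], [-0.985, 0.001, -0.17], [-0.001, -1.0, 0.001]] [ 1.  -0.2 -0.6] 0.0597 [-0.64  0.48 -0.1   1.8   0.06  0.87 -2.51]
psi -99.8 tool shift [0.3545 0.0082 0.1811] then yaw 0.195 rows 9 each [0.0394 0.0009 0.0201]
```

View pics/w2.png

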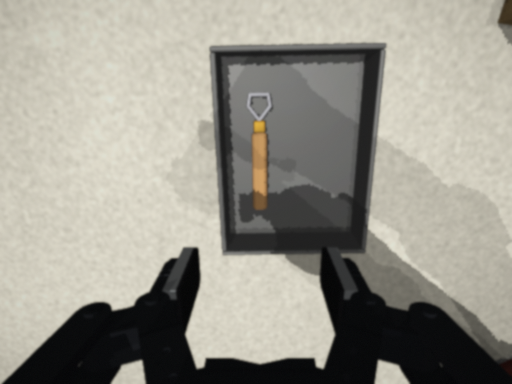

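The trimmer lies in the tray's left half, handle (260,170). Now the rib.

Call:
{"api": "arm_command", "payload": {"series": [[0.06, 0.04, 0, 0.02, 0], [0.06, 0.04, 0, 0.02, 0], [0.06, 0.04, 0, 0.02, 0], [0.06, 0.04, 0, 0.02, 0], [0.06, 0.04, 0, 0.02, 0], [0.06, 0.04, 0, 0.02, 0], [0.06, 0.04, 0, 0.02, 0], [0.06, 0.04, 0, 0.02, 0], [0.06, 0.034, 0, 0.021, 0.095], [0.06, 0, 0.02, 0, 0.1]]}}

```text
time_s: 8.62
ee_pos: [0.5412, -0.0515, 0.1778]
tcp_rot: [0.396, -0.583, 0.587, -0.399]
contact_force: [-0.4, 1.3, -0.0]
opening: 0.06
```

```bash
python3 - <<'E'
from h import *
st(); go(.539,-.047,.1095,69)
E
```

```text
8.62 [ 0.5412 -0.0515  0.1778] [[-0.368, 0.006, 0.93], [-0.93, -0.003, -0.368], [0.001, -1.0, 0.007]] [-0.4  1.3 -0. ] 0.06 [ 0.06  0.51 -0.01  1.81  0.01  0.82 -1.9 ]
psi -111.6 tool shift [-0.0035  0.0683 -0.0041] then yaw -0.011 rows 2 each [-0.0017  0.0342 -0.0021]
```

Call:
{"api": "arm_command", "payload": {"series": [[0.06, -0.002, 0.025, -0.002, 0], [0.06, 0, 0.02, 0, 0], [0.06, 0, 0.015, 0, 0], [0.06, 0, 0.008, 0, 0], [0.06, 0, 0, 0, 0]]}}

```text
time_s: 9.25
ee_pos: [0.5378, -0.0439, 0.1082]
tcp_rot: [-0.401, 0.583, -0.583, 0.4]
contact_force: [-0.2, 0.0, -0.5]
opening: 0.0604
```

```bash
python3 - <<'E'
from h import *
st()
E
```

```text
9.25 [ 0.5378 -0.0439  0.1082] [[-0.358, -0.0, 0.934], [-0.934, 0.0, -0.358], [0.0, -1.0, -0.0]] [-0.2  0.  -0.5] 0.0604 [ 0.05  0.6  -0.02  1.88  0.01  0.66 -1.91]
```

Call:
{"api": "arm_command", "payload": {"series": [[0.06, 0.002, -0.002, 0, 0], [0, 0, 0, 0, 0], [0, 0, 0, 0, 0], [0, 0, 0, 0, 0], [0, 0, 0, 0, 0], [0, 0, 0, 0, 0], [0, 0, -0.03, 0, 0], [0, 0, -0.04, 0, 0], [0, 0, -0.03, 0, 0], [0, 0, 0, 0, 0]]}}

```text
time_s: 10.5
ee_pos: [0.5388, -0.0458, 0.2127]
tcp_rot: [0.399, -0.581, 0.584, -0.402]
contact_force: [0.9, 0.4, -0.8]
opening: 0.0336
```

```bash
python3 - <<'E'
from h import *
st()
a=np.radians(-8.9);ex=np.array([np.cos(a),np.sin(a)]);ey=np.array([-ex[1],ex[0]])
g=np.array([.431,.298])-.025*ey; print(g); go(*g,.21,81)
E
```

```text
10.5 [ 0.5388 -0.0458  0.2127] [[-0.358, 0.006, 0.934], [-0.934, -0.0, -0.358], [-0.002, -1.0, 0.006]] [ 0.9  0.4 -0.8] 0.0336 [ 0.06  0.46 -0.02  1.77  0.01  0.9  -1.9 ]
[0.42713224 0.273301  ]
psi -111.0 tool shift [-0.2579  0.002  -0.2185] then yaw -0.209 rows 8 each [-0.0322  0.0002 -0.0273]
```

Call:
{"api": "arm_command", "payload": {"series": [[0, -0.032, 0, -0.027, 0], [0, -0.032, 0, -0.027, 0], [0, -0.032, 0, -0.027, 0], [0, -0.032, 0, -0.027, 0], [0, -0.032, 0, -0.027, 0], [0, -0.032, 0, -0.027, 0], [0, -0.033, 0, -0.028, 0], [0, -0.033, 0, -0.028, -0.1], [0, 0, 0.03, 0, -0.109], [0, 0, 0.04, 0, 0]]}}

```text
time_s: 11.75
ee_pos: [0.4256, 0.2741, 0.1391]
tcp_rot: [-0.46, 0.537, -0.537, 0.46]
contact_force: [0.9, 0.0, 0.5]
opening: 0.0336
```

```bash
python3 - <<'E'
from h import *
st(); go(.4271,.2733,.014,81)
E
```

```text
11.75 [0.4256 0.2741 0.1391] [[-0.154, 0.0, 0.988], [-0.988, 0.001, -0.154], [-0.001, -1.0, 0.0]] [0.9 0.  0.5] 0.0336 [-0.54  0.52 -0.11  1.94  0.09  0.68 -2.43]
psi -98.9 tool shift [0.0007 0.1251 0.0016] then yaw 0.002 rows 3 each [0.0002 0.0417 0.0005]
```

Call:
{"api": "arm_command", "payload": {"series": [[0, 0, 0.035, 0, 0], [0, 0, 0.035, 0, 0], [0, 0, 0.025, 0, 0], [0, 0, 0.02, 0, 0], [0, 0, 0.008, 0, 0], [0, 0, 0, 0, 0], [0.05, 0, 0, 0, 0], [0.05, 0, 0, 0, 0], [0.05, 0, -0.02, 0, 0], [0.05, 0, -0.04, 0, 0]]}}

```text
time_s: 13.0
ee_pos: [0.4253, 0.2727, 0.0775]
tcp_rot: [-0.46, 0.538, -0.538, 0.458]
contact_force: [0.3, 0.2, 0.1]
opening: 0.0503
```

Call:
{"api": "arm_command", "payload": {"series": [[0.06, 0, -0.04, 0, 0], [0.06, 0, -0.04, 0, 0], [0.06, 0, -0.04, 0, 0], [0.06, 0, 0, 0, 0]]}}

```text
time_s: 13.5
ee_pos: [0.4279, 0.2745, 0.2011]
tcp_rot: [0.456, -0.537, 0.538, -0.462]
contact_force: [-0.4, -0.3, -0.5]
opening: 0.0597
```

```bash
python3 - <<'E'
from h import *
st(); go(.469,.014,.20,73)
snap('wrist','w3',1)
E
```

```text
13.5 [0.4279 0.2745 0.2011] [[-0.157, 0.007, 0.988], [-0.988, 0.005, -0.157], [-0.006, -1.0, 0.007]] [-0.4 -0.3 -0.5] 0.0597 [-0.53  0.43 -0.12  1.87  0.07  0.83 -2.41]
psi -99.0 tool shift [2.508e-01 1.000e-04 8.150e-02] then yaw 0.139 rows 6 each [0.0418 0.     0.0136]
```

View pics/w3.png

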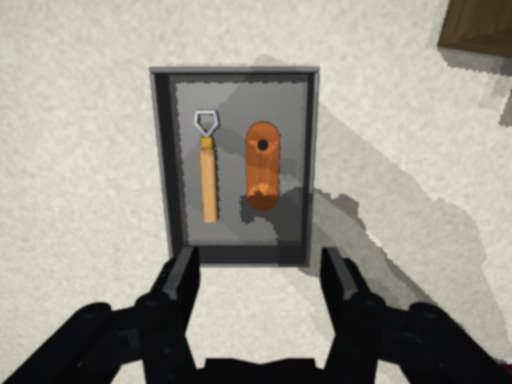

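Both tools lie flat and side by side in the tray, trimmer (208,170) and rib (263,165), so step 1 is met. Next is the tab.

Call:
{"api": "arm_command", "payload": {"series": [[0.06, 0.042, 0, 0.014, 0], [0.06, 0.042, 0, 0.014, 0], [0.06, 0.042, 0, 0.014, 0], [0.06, 0.042, 0, 0.014, 0], [0.06, 0.042, 0, 0.014, 0], [0.06, 0.041, 0, 0.012, 0.07], [0.06, 0, 0.03, 0, 0.07], [0.06, 0, 0.03, 0, 0], [0.06, 0, 0, 0, 0]]}}

```text
time_s: 14.68
ee_pos: [0.465, 0.0122, 0.1349]
tcp_rot: [-0.423, 0.57, -0.567, 0.418]
contact_force: [-0.8, -0.1, 1.3]
opening: 0.0602
```

```bash
python3 - <<'E'
from h import *
st(); go(.469,.014,.088,73)
E
```

```text
14.68 [0.465  0.0122 0.1349] [[-0.293, -0.008, 0.956], [-0.956, -0.0, -0.293], [0.003, -1.0, -0.007]] [-0.8 -0.1  1.3] 0.0602 [-0.04  0.48 -0.05  2.05  0.04  0.62 -1.98]
psi -107.0 tool shift [-0.003   0.0468  0.0036] then yaw -0.000 rows 2 each [-0.0015  0.0234  0.0018]
```

Call:
{"api": "arm_command", "payload": {"series": [[0.06, -0.003, 0.02, 0.003, 0], [0.06, 0, 0.017, 0, 0], [0.06, 0, 0.01, 0, 0], [0.06, 0, 0, 0, 0], [0, 0, 0, 0, 0], [0, 0, 0, 0, 0], [0, 0, 0, 0, 0], [0, 0, 0, 0, 0], [0, 0, 0, 0, 0]]}}

```text
time_s: 15.8
ee_pos: [0.4713, 0.0127, 0.0913]
tcp_rot: [0.421, -0.568, 0.569, -0.42]
contact_force: [-1.4, -3.5, 5.1]
opening: 0.0207
```

```bash
python3 - <<'E'
from h import *
o=st(); p=o['ee_pos']
H=np.array([.6165,-.031]); a=np.radians(-17); ex=np.array([np.cos(a),np.sin(a)])
r=(H-p[:2])@ex; print('r',r,'lat',(p[:2]-H)@[-ex[1],ex[0]])
# grip point (19 mm behind tip) z offset above hinge .1
x0=-r; z0=p[2]+.019-.1; rr=np.hypot(x0,z0); t0=np.arctan2(z0,-x0); print(z0,rr)
th=t0+np.radians(np.arange(0,101,6.25)); P=np.c_[-rr*np.cos(th),rr*np.sin(th)]
print(np.round(np.diff(P,axis=0),4).tolist())
E
```

```text
15.8 [0.4713 0.0127 0.0913] [[-0.294, 0.0, 0.956], [-0.956, -0.002, -0.294], [0.002, -1.0, 0.001]] [-1.4 -3.5  5.1] 0.0207 [-0.05  0.56 -0.04  2.08  0.05  0.51 -1.99]
r 0.1516063091347054 lat -0.0006402401220152535
0.01029458159700554 0.15195542563431313
[[0.002, 0.0164], [0.0038, 0.0161], [0.0055, 0.0156], [0.0072, 0.0149], [0.0088, 0.014], [0.0103, 0.013], [0.0116, 0.0118], [0.0128, 0.0105], [0.0139, 0.009], [0.0148, 0.0075], [0.0155, 0.0058], [0.0161, 0.0041], [0.0164, 0.0023], [0.0166, 0.0005], [0.0165, -0.0013], [0.0163, -0.0031]]
```

Call:
{"api": "arm_command", "payload": {"series": [[0, 0, -0.0165, 0.0015, 0], [0, 0, -0.016, 0.0035, 0], [0, 0, -0.016, 0.005, 0], [0, 0, -0.015, 0.0065, 0], [0, 0, -0.0145, 0.0085, 0], [0, 0, -0.013, 0.01, 0], [0, 0, -0.012, 0.011, 0]]}}

```text
time_s: 16.68
ee_pos: [0.5142, -0.0006, 0.1922]
tcp_rot: [-0.422, 0.569, -0.568, 0.419]
contact_force: [2.1, -2.7, -10.6]
opening: 0.0205
```

```bash
python3 - <<'E'
from h import *
o=st(); p=o['ee_pos']
H=np.array([.6165,-.031]); a=np.radians(-17); ex=np.array([np.cos(a),np.sin(a)])
print('r',(H-p[:2])@ex,'z',p[2]-.0857+.005)
E
```

```text
16.68 [ 0.5142 -0.0006  0.1922] [[-0.294, -0.004, 0.956], [-0.956, -0.002, -0.294], [0.003, -1.0, -0.003]] [  2.1  -2.7 -10.6] 0.0205 [-0.01  0.45 -0.05  1.86  0.03  0.83 -1.94]
r 0.10667666689377017 z 0.11154736124045686
```

Call:
{"api": "arm_command", "payload": {"series": [[0, 0, -0.011, 0.0125, 0], [0, 0, -0.0095, 0.0135, 0], [0, 0, -0.008, 0.0145, 0], [0, 0, -0.006, 0.0155, 0], [0, 0, -0.0045, 0.016, 0], [0, 0, -0.003, 0.016, 0], [0, 0, -0.001, 0.0165, 0], [0, 0, 0.0005, 0.0165, 0], [0, 0, 0.001, 0.006, 0], [0, 0, 0, 0, 0]]}}

```text
time_s: 17.92
ee_pos: [0.6371, -0.036, 0.2347]
tcp_rot: [0.42, -0.568, 0.569, -0.421]
contact_force: [0.1, -0.6, 0.1]
opening: -0.0005
```

```bash
python3 - <<'E'
from h import *
o=st(); p=o['ee_pos']
H=np.array([.6165,-.031]); a=np.radians(-17); ex=np.array([np.cos(a),np.sin(a)])
r,z=(H-p[:2])@ex,p[2]-.0857+.005
print('r',r,'z',z,'theta',np.arctan2(z,r)-.033)
E
```

```text
17.93 [ 0.6371 -0.036   0.2347] [[-0.293, 0.001, 0.956], [-0.956, 0.0, -0.293], [-0.0, -1.0, 0.0]] [ 0.1 -0.6  0.1] -0.0005 [ 0.05  0.59 -0.04  1.46  0.03  1.09 -1.87]
r -0.021141247221303283 z 0.15399579800452518 theta 1.6742280525184707
```

The opening reads zero, so the tab slipped out somewhere. I check where the flap stands, first from depth.

```bash
python3 - <<'E'
from h import *
snap('scene','s4',2.5,(150,60,450,280))
E
```

```text
(no output)
```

View pics/s4.png

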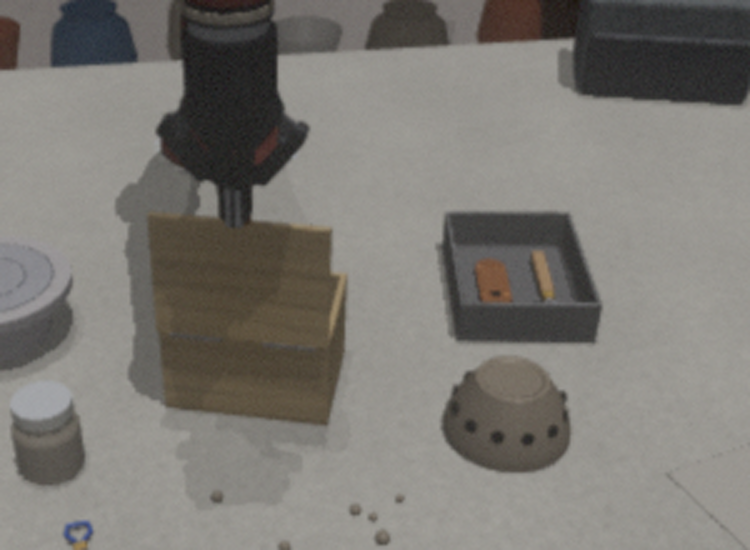

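The flap stands steeply open, its back face around (240,280), the gripper is above it and both tools are in the tray. I get the angle from depth.

```bash
python3 - <<'E'
from h import *
W,_=world('s4')
a=np.radians(-17); ex=np.array([np.cos(a),np.sin(a),0])
P=W[60+92:60+130:2, 150+66:150+128:2].reshape(-1,3); P=P[~np.isnan(P).any(1)]
P=P[(P[:,2]>.11)&(P[:,2]<.23)]
H=np.array([.6165,-.031,.1]); s=(P-H)@ex; z=P[:,2]-.1
k=np.polyfit(z,s,1); print(len(P),'slope',k,'theta',np.degrees(np.pi/2+np.arctan(k[0])), 'res',np.std(s-np.polyval(k,z)))
st()
E
```

```text
588 slope [-0.02938432  0.00834794] theta 88.31688687063559 res 0.0015149819751090377
17.98 [ 0.6368 -0.0358  0.2348] [[-0.292, 0.0, 0.956], [-0.956, 0.0, -0.292], [-0.0, -1.0, 0.0]] [-0.8  0.1 -0.4] -0.0001 [ 0.05  0.59 -0.04  1.46  0.03  1.09 -1.87]
```

The flap is at about 1.54 rad, already past 1.2. I nudge it a bit further so the gripper body has room over the case: lift over the tab, come down in front of it, push.

Call:
{"api": "arm_command", "payload": {"series": [[0, 0, -0.035, 0, 0], [0, 0, -0.035, 0, 0], [0, 0, 0, -0.03, 0], [0, 0, 0, -0.025, 0], [0, 0, 0.035, 0, 0], [0, 0, 0.035, 0, 0], [0, 0, 0.01, 0.01, 0], [0, 0, 0, 0.015, 0], [0, 0, 0, 0.012, 0], [0, 0, 0, 0.01, 0]]}}

```text
time_s: 19.23
ee_pos: [0.6299, -0.0339, 0.2252]
tcp_rot: [-0.42, 0.569, -0.568, 0.421]
contact_force: [-1.9, 0.7, -1.1]
opening: -0.0001
```

Call:
{"api": "arm_command", "payload": {"series": [[0, 0, 0, 0, 0], [0, 0, 0, -0.04, 0], [0, 0, -0.02, -0.04, 0], [0.06, 0, -0.02, -0.05, 0], [0.06, 0, -0.02, -0.03, 0], [0.06, 0, 0, 0, 0]]}}

```text
time_s: 19.98
ee_pos: [0.4759, 0.0139, 0.2874]
tcp_rot: [0.419, -0.567, 0.569, -0.423]
contact_force: [-0.0, -0.3, -0.5]
opening: 0.054
```

```bash
python3 - <<'E'
from h import *
o=st(); snap('top','t5',6,(205,160,310,255)); snap('wrist','w5',1.5); snap('scene','s5')
a=np.radians(-17); ex=np.array([np.cos(a),np.sin(a),0])
W,_=world('s5')
P=W[130:200, 200:290].reshape(-1,3); P=P[~np.isnan(P).any(1)]
H=np.array([.6165,-.031,.1]); s=(P-H)@ex; ey=np.array([-ex[1],ex[0],0]); l=(P-H)@ey
m=(P[:,2]>.115)&(P[:,2]<.215)&(abs(s)<.08)&(abs(l)<.07);s=s[m];z=P[m,2]-.1
k=np.polyfit(z,s,1); print(m.sum(),'theta',np.degrees(np.pi/2+np.arctan(k[0])),np.std(s-np.polyval(k,z)))
c=calibration('wrist'); print('cam rel tcp',np.round(-c['R'].T@c['t']-o['ee_pos'],3))
E
```

```text
19.98 [0.4759 0.0139 0.2874] [[-0.291, 0.006, 0.957], [-0.957, 0.0, -0.291], [-0.002, -1.0, 0.005]] [-0.  -0.3 -0.5] 0.054 [-0.03  0.28 -0.06  1.82  0.02  1.03 -1.96]
1948 theta 100.78126679070647 0.0012626742459833533
cam rel tcp [ 0.08  -0.024  0.139]
```

View pics/w5.png

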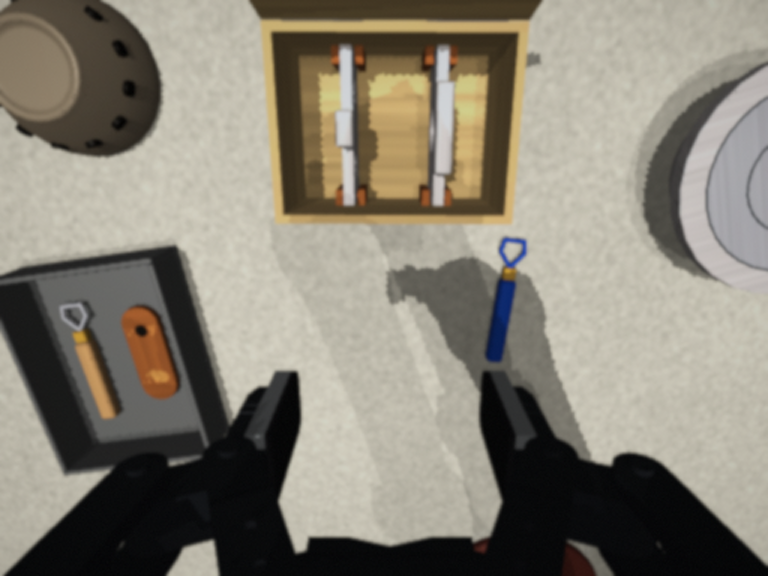

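View pics/t5.png

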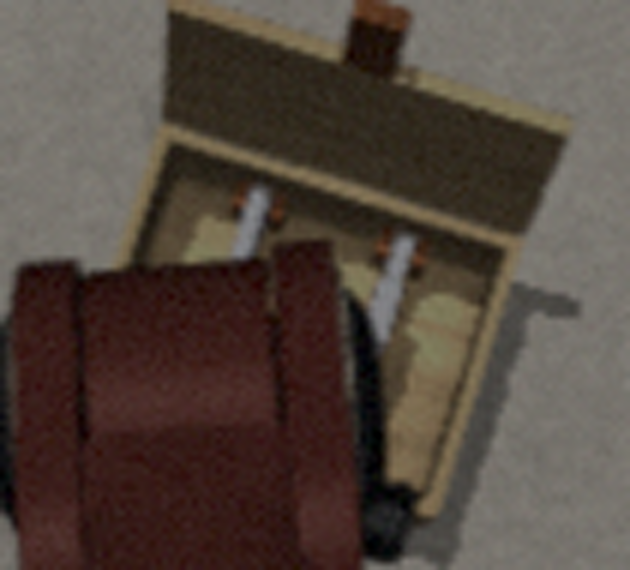

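The flap is now at about 1.76 rad. In the wrist view the right-hand slot (near the wheel) holds the long bar, (452,82) to (443,175). The short bar at (344,128) in the left slot is the spare. I measure the bar at its top, z = 0.092.

```bash
python3 - <<'E'
from h import *
f=np.load('w5.npz');K,R,t=f['K'],f['R'],f['t']
C=-R.T@t
def ray(px,z):
    d=R.T@np.linalg.inv(K)@np.array([px[0]/1.5,px[1]/1.5,1]); return C+d*(z-C[2])/d[2]
A,B=ray((443,175),.092),ray((447,82),.092)
S=ray((344,128),.092)
print(np.round([A,B,(A+B)/2,S],4),np.linalg.norm(B-A),np.degrees(np.arctan2(*(B-A)[1::-1])))
W,im=world('w5'); r=W[int(75/1.5):int(180/1.5),int(425/1.5):int(465/1.5)].reshape(-1,3)
q=r[(r[:,2]>.086)&(r[:,2]<.1)]; print(len(q),cv2.minAreaRect((q[:,:2]*1000).astype(np.float32)),np.median(q,0))
go(.547,-.0455,.20,73)
E
```

```text
[[ 0.5174 -0.0368  0.092 ]
 [ 0.5739 -0.0546  0.092 ]
 [ 0.5456 -0.0457  0.092 ]
 [ 0.5666  0.019   0.092 ]] 0.05923867997239695 -17.45308205891527
751 ((546.53759765625, -45.055076599121094), (12.193521499633789, 59.910743713378906), 72.85262298583984) [ 0.5477979  -0.04498998  0.09109148]
psi -107.1 tool shift [0.035  0.0849 0.0838] then yaw -0.001 rows 3 each [0.0117 0.0283 0.0279]
```

Call:
{"api": "arm_command", "payload": {"series": [[0.04, 0.012, 0, 0.028, 0], [0.04, 0.012, 0.02, 0.028, 0], [0.04, 0.011, 0.035, 0.028, 0], [0.04, 0, 0.035, 0, 0], [0.04, 0, 0.03, 0, 0], [0.04, 0, 0, 0, 0]]}}

```text
time_s: 20.88
ee_pos: [0.5449, -0.0456, 0.1616]
tcp_rot: [-0.422, 0.57, -0.567, 0.418]
contact_force: [-0.8, -0.6, 0.6]
opening: 0.0401
```

```bash
python3 - <<'E'
from h import *
st(); go(.5467,-.0453,.069,73)
E
```

```text
20.88 [ 0.5449 -0.0456  0.1616] [[-0.294, -0.007, 0.956], [-0.956, 0.0, -0.294], [0.002, -1.0, -0.007]] [-0.8 -0.6  0.6] 0.0401 [ 0.07  0.54 -0.03  1.81  0.03  0.8  -1.85]
psi -107.1 tool shift [-0.001   0.0925  0.0023] then yaw -0.001 rows 3 each [-0.0003  0.0308  0.0008]
```

Call:
{"api": "arm_command", "payload": {"series": [[0.04, -0.001, 0.03, 0.001, 0], [0.04, 0, 0.03, 0, 0], [0.04, 0, 0.02, 0, 0], [0.04, 0, 0.008, 0, 0], [0.04, 0, 0.003, 0, 0], [0.04, 0, 0, 0, 0]]}}

```text
time_s: 21.62
ee_pos: [0.5483, -0.0445, 0.0746]
tcp_rot: [0.42, -0.568, 0.569, -0.421]
contact_force: [-0.3, 0.6, -0.6]
opening: 0.0399
```

Call:
{"api": "arm_command", "payload": {"series": [[0, 0, 0, 0, 0], [0, 0, 0, 0, 0], [0, 0, 0, 0, 0], [0, 0, 0, 0, 0], [0, 0, -0.01, 0, 0], [0, 0, -0.01, 0, 0]]}}

```text
time_s: 22.38
ee_pos: [0.5472, -0.0441, 0.0941]
tcp_rot: [-0.421, 0.569, -0.568, 0.42]
contact_force: [0.5, 0.3, -1.6]
opening: 0.0101
```

Call:
{"api": "arm_command", "payload": {"series": [[0, 0, -0.02, 0, 0], [0, 0, -0.025, 0, 0], [0, 0, -0.03, 0, 0], [0, 0, -0.035, 0, 0], [0, 0, -0.035, 0, 0], [0, 0, -0.02, 0, 0], [0, 0, 0, 0, 0]]}}

```text
time_s: 23.25
ee_pos: [0.5483, -0.0443, 0.2607]
tcp_rot: [0.419, -0.568, 0.569, -0.422]
contact_force: [0.8, 0.2, -0.4]
opening: 0.0104
```

```bash
python3 - <<'E'
from h import *
st(); go(.434,-.292,.26,0)
E
```

```text
23.25 [ 0.5483 -0.0443  0.2607] [[-0.293, 0.004, 0.956], [-0.956, 0.0, -0.293], [-0.001, -1.0, 0.004]] [ 0.8  0.2 -0.4] 0.0104 [ 0.07  0.43 -0.04  1.68  0.02  1.03 -1.84]
psi -107.0 tool shift [ 2.704e-01  2.000e-04 -3.680e-02] then yaw 1.274 rows 7 each [ 0.0386  0.     -0.0053]
```

Call:
{"api": "arm_command", "payload": {"series": [[0, 0.03, 0, -0.004, 0], [0, 0.034, 0, -0.005, 0], [0, 0.035, 0, -0.005, 0], [0, 0.035, 0, -0.005, 0], [0, 0.035, 0, -0.005, 0], [0, 0.035, 0, -0.005, 0], [0, 0.035, 0, -0.005, 0], [0, 0.03, 0, -0.004, 0], [0, 0, 0, 0, 0.08], [0, 0, 0, 0, 0.14]]}}

```text
time_s: 24.5
ee_pos: [0.4312, -0.2904, 0.2573]
tcp_rot: [-0.354, 0.613, -0.611, 0.353]
contact_force: [-0.7, 0.2, -0.7]
opening: 0.0102
```

Call:
{"api": "arm_command", "payload": {"series": [[0, 0, 0, 0, 0.15], [0, 0, 0, 0, 0.15], [0, 0, 0, 0, 0.15], [0, 0, 0, 0, 0.15], [0, 0, 0, 0, 0.15], [0, 0, 0, 0, 0.15], [0, 0, 0, 0, 0.1], [0, 0, 0, 0, 0.05], [0, 0, 0, 0, 0], [0, 0, 0, 0, 0]]}}

```text
time_s: 25.75
ee_pos: [0.4321, -0.2901, 0.2581]
tcp_rot: [-0.002, 0.707, -0.707, 0.001]
contact_force: [0.1, 0.3, -1.5]
opening: 0.0106
```

```bash
python3 - <<'E'
from h import *
st(); go(.434,-.292,.26,0)
snap('scene','s6',1.5)
W,_=world('s6'); z=W[...,2]
m=(z>.15)&(z<.245)&(abs(W[...,0]-.434)<.12)&(abs(W[...,1]+.292)<.09)
p=W[m]; print('die pts',m.sum(),np.round([p.min(0),p.max(0),np.median(p,0)],3))
q=p[p[:,2]<.215]; print('face ang from world y',np.degrees(np.arctan(np.polyfit(q[:,1],q[:,0],1)[0])),'lean',np.degrees(np.arctan(np.linalg.lstsq(np.c_[q,np.ones(len(q))][:,[1,2,3]],q[:,0],rcond=None)[0][1])), 'y span',q[:,1].min(),q[:,1].max())
E
```

```text
25.75 [ 0.4321 -0.2901  0.2581] [[-1.0, -0.001, 0.004], [-0.004, 0.001, -1.0], [0.001, -1.0, -0.001]] [ 0.1  0.3 -1.5] 0.0106 [ 0.31  0.4   0.34  1.76 -0.15  1.01 -2.43]
psi -179.7 tool shift [-0.0019 -0.0019  0.0019] then yaw 0.004 rows 1 each [-0.0019 -0.0019  0.0019]
die pts 798 [[ 0.426 -0.345  0.186]
 [ 0.44  -0.235  0.245]
 [ 0.434 -0.291  0.216]]
face ang from world y -0.27664064052767057 lean 1.055822504454669 y span -0.34451921276385933 -0.23477228823656945
```

View pics/s6.png

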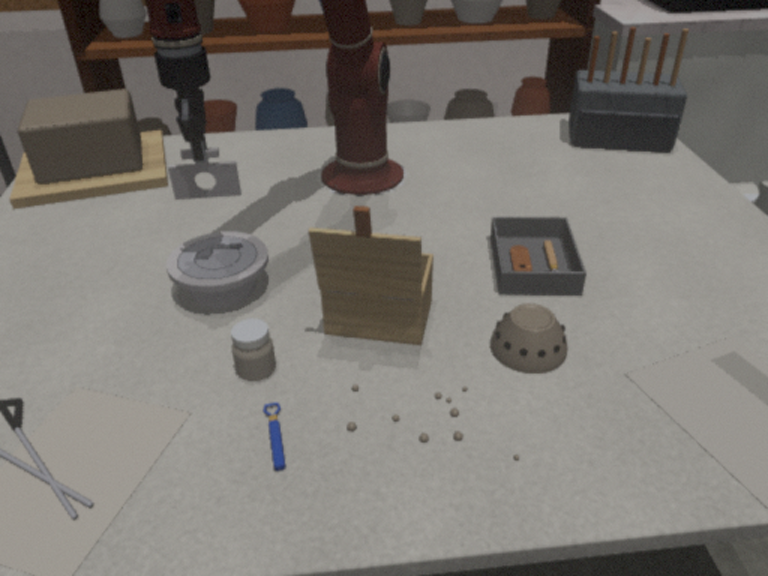

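The scene view shows the die with its single round hole at (206,180), held upright over the wheel at (218,262). The flap is open at (370,265), both tools are in the tray at (522,258) and (551,254), and bowl and jar are where they were. The lower edge is at 0.186 m, 116 mm over the wheel, and the face is square to within 0.3°, so I hand in.

```bash
python3 - <<'E'
from h import *
print(sign_off())
E
```

```text
the job is handed in; nothing more can be done
None
```

I handed the job in at about 26 s of the 72 s, with the die held over the banding wheel. `sign_off()` reports no verdict, so what follows is from my own checks.

- **Tools:** the trimmer and the rib lie side by side in the grey tray, released while the flap was still closed.
- **Flap:** it stands at about 1.76 rad. The tab slipped out of the fingers near the end of the swing, at about 1.54 rad. I then pushed the flap further open with the closed fingers.
- **Die:** the long-bar die came out of the right-hand slot and is held by its bar.
  - Its lower edge is about 116 mm above the wheel top.
  - It is within a few millimetres of the wheel's axis, square to within 0.3° and leaning about 1°.
- **Bystanders:** in the last picture the bowl and the jar look unmoved.
- **Not re-checked:** I did not measure the spare die again after drawing its neighbour. It was in its slot in the wrist picture before that, and I saw no force that would suggest it was touched.

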